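# Turn a faced washer over in the twisted drop guide

### The job

Take the red-faced washer from the wooden rack and drop it through the twisted guide of the turning chute, so that it comes out turned round and comes to rest in the catch at the chute's foot with its red face up. Put it in at the funnel on top with its red face away from the catch side, and leave the other two washers in the rack.

Things in the scene. Friction and masses are not known exactly. Their poses are not given: they have to be found in the camera images.
- red_washer: Steel washer with a RED rubber face on one side, the one to be turned: 44 mm across, 8 mm thick, on edge in a rack pocket (any of the three), top 52 mm above the bench. Origin at its centre; +x runs along the washer's axis, out of the bare steel face; the red face looks along -x. Turning about its own axis does not matter. About 60 g.
- blue_washer: Bystander with a BLUE face: 44 mm across, 8 mm thick, on edge in a rack pocket (any of the three), top 52 mm above the bench. Origin at its centre; +x runs along the washer's axis, out of the bare steel face; the blue face looks along -x. Turning about its own axis does not matter.
- black_washer: Bystander with a BLACK face: 44 mm across, 8 mm thick, on edge in a rack pocket (any of the three), top 52 mm above the bench. Origin at its centre; +x runs along the washer's axis, out of the bare steel face; the black face looks along -x. Turning about its own axis does not matter.
- rack: Fixed wooden rack, 56 x 200 x 24 mm high, origin under its centre, three pockets 58 mm apart along its y axis, each 10 mm wide (x) and 47 mm long. The rails' tops are 24 mm above the bench, so the upper 28 mm of each washer can be gripped on its flat faces from above. All coloured faces look along the rack's -x.
- chute: Fixed turning chute, 130 x 110 x 305 mm, origin on the bench below its funnel. Washers go in on edge, axis along the chute's x. They fall through a cage of six rods that twists half a turn about the vertical (270 to 122 mm high), in about 1 s, and lie back on a 45 degree slide in the catch at the -x side, between green cheeks. The face that looked along +x going in ends on top.
- mouth (a point): Centre of the funnel's top opening, 305 mm above the bench, axes as the chute's. Opening 32 mm (x) by 68 mm (y), narrowing within 23 mm of depth to a slot 13 x 49 mm. Let go with the washer's centre within 6 mm of this point in x and y, its axis along x within 10 degrees, its lower edge 5 to 20 mm below the rim, the fingertips above the rim.
- catch (a point): Where the centre of a washer rests in the catch: 41 mm to the chute's -x side of its origin, 30 mm above the bench, on the 45 degree slide against a lip, under two thin guard bars.

How it is judged (in metres and radians):
On the way:
1. the red washer passes down through the twisted cage (horizontal distance between red_washer and chute below 0.015 m and z of red_washer in the frame of chute between 0.12 and 0.25 m), for 0.02 s.
At the end, for the whole second after the job is handed in: The red washer has fallen through the twisted cage and rests, released, in the catch (centre within 25 mm of the catch point), red face up (steel face at least 112 degrees from straight up; 135 is usual); blue and black washers within 20 mm of where they stood, never moved over 30 mm (distance between red_washer and catch below 0.025 m and angle between red_washer's own x axis and vertical above 1.95 rad and linear speed of red_washer below 0.02 m/s and distance of each of blue_washer, black_washer from where it was at the start of the episode below 0.02 m); the robot touches nothing.
It fails at once if the blue or black washer is taken out of the rack (distance of any of blue_washer, black_washer from where it was at the start of the episode above 0.03 m).
It also fails if it takes over 42 s, if anything falls off the work surface, if the arm or the gripper's body presses on something with over 40 N, if the wrist force passes 120 N, or if a joint passes its speed limit or range.

### The arm

A 6-joint arm with a two-finger parallel gripper is mounted at the origin on a cart in front of the work surface, level with it; the furniture and walls round the work are solid. World frame = base frame: x ahead of the robot, y to its left, z up, the work surface at z = 0. Lengths are in mm, angles in degrees, forces in N, time in s.
With the tool pointing down it reaches from about 250 to 775 mm from the base axis. Payload 4 kg.
Tool frame: the origin (TCP) lies at the very end of the fingers, on their centre line; the grasp point (between the pads) lies 19 mm behind it; x points along the fingers, y is the direction in which the jaws open and shut, and the axes are right-handed (so a half turn about x gives the same grasp; the last joint's range is limited). The gripper opens to 85 mm and grips with 20 to 120 N. Pads are 22 mm wide; open, the fingers measure 114 mm over their backs; the gripper's body (76 mm by 85 mm) begins 54 mm behind the grasp point. The pads swing forward as they close: fully open they stand 13 mm farther back than shut.
Start: joints at [-78.043, 4.996, 78.535, -0, 96.463, -5.907], TCP at [168.722, -523.498, 231.341] pointing down, gripper open.
Joint ranges: [-177.83, 177.83], [-43.37, 116.18], [15.69, 146.23], [-61.86, 241.86], [9.47, 152.12], [-147.06, 147.06]. Speed limits (degrees/s): [159.86, 159.86, 180, 180, 180, 180].

### API

Orientations are given as [roll, pitch, yaw] about the fixed x, y, z axes, in that order (R = Rz(yaw) Ry(pitch) Rx(roll)).
In Python, from cell import sense, grab_frame, camera_info, sign_off, search_frame, trace gives the robot as it stands.
- The arm moves only by the tool send_rows, never from a script. Its argument "plan" is one flat list of numbers, 7 for each row, row after row: the turn, a rotation vector about the tool's x, y, z in rad, then the shift along the tool's x, y, z in mm, then the finger opening in mm, from 0 to 85.4. A call has 1 to 12 rows; each row shifts and turns the commanded pose from where the row before left it, along the tool's axes as they then stand; what a row does not reach is not made up. A row lasts 1/10 s, in which the tool goes at most 50 mm and 8.59 degrees, less where a joint would pass 70% of its speed; a pose out of reach is approached as far as the arm can. A call is refused whole if a number of a shift passes 50 or a number of a turn 0.15, either way. A call with a gripper value outside its range is refused whole. The fingers move at their own pace and stop on an object; "squeeze" is the grip in N (left out, the last holds). Time passes only in rows, so rows that do not move let the fingers close. It gives the time, the measured TCP pose, the force and the opening at its end, in the units of the state.
- sense(): the state, without advancing time (a new reading comes with each control period).
- grab_frame(name): name is "side" or "top" or "wrist"; returns (picture, depth): 400x640x3 uint8, red, green, blue; 400x640 float32, mm along the optical axis (not along the pixel's ray), 0 where there is no reading.
- camera_info(name): a dict with "mtx" (3x3 intrinsics, pixels), "R" (3x3) and "t" (3): a world point X has camera coordinates R X + t. Camera axes: x right, y down, z forward; pixel columns grow to the right and rows downward; lengths in mm; the calibration is good to about 2 mm. A picture is of the moment at which its call begins: read the wrist's pose just before it. camera_info takes no time and is no camera call; for the wrist camera it gives the pose at the moment of the call.
- sign_off(): hands the job in, once; it reports no verdict.
Trained networks look in the newest picture that a camera, given by its name, has taken for a name from the list of things; names that differ only in an ending like _2 or _b are one class to them, and where a whole thing is asked for, a point or a joint stands for the part that bears it (a point fixed in the world has none). Each returns a list of dicts, best first, with "confidence" (0 to 1); they miss things now and then, are a little off and sometimes report something else, mostly with a low value. They report only what shows in the picture. A call takes as long as a camera call.
- search_frame(camera, target): "xyz" ([x, y, z] in mm, in world coordinates, good to about 4 mm: the middle of the surface that is visible of it).
- trace(camera, target): "region" (400x640 bool, what is visible of it).
The state is a dict: "time": time; "joints": joint angles; "joint_velocities": joint speeds; "joint_torque": joint torques, N m; "eef_pos": TCP position; "orientation": TCP orientation; "wrist_force": force on the tool from outside, world axes, zero at the start; "moment": the same for the moment, N m; "finger_gap": finger opening in mm.
Only numpy, scipy, OpenCV 4.12 (cv2) and the standard library are available. Lean on these libraries where they do the work, as an engineer would, in place of code of your own. Each camera call takes 0.05 s, during which the arm holds its last target.

## Working session

There is one attempt and no reset: what is moved stays moved. The work goes in short steps, Python scripts to look and compute and a tool call to move; the robot and the scene stay as the last step left them, time stands still between calls to the robot, and variables do not carry over. Pictures are saved under pics/ and viewed, and the job is handed in when it is done.

Besides the shell and the picture viewer there is one more tool, called after "Emit:" as name(argument=value, ...) on one line, values as JSON. send_rows: Moves the arm, as the interface text tells. Its arguments: {"type":"object","properties":{"plan":{"type":"array"},"squeeze":{"type":"number"}},"required":["plan"]}

```bash
mkdir -p pics; ls; python3 - <<'E'
from cell import *
import cv2,numpy as np
print(sense())
for n in ["side","top","wrist"]:
    p,d=grab_frame(n); cv2.imwrite(f"pics/{n}0.png",p[:,:,::-1]); np.save(f"pics/{n}0.npy",d)
    i=camera_info(n); print(n,i)
    for t in ["red_washer","blue_washer","black_washer","rack","chute"]:
        try:
            r=search_frame(n,t); print(t,[(np.round(q["xyz"]),round(q["confidence"],2)) for q in r[:2]])
        except Exception as e: print(e)
print(sense()["time"])
E
```

```text
pics
{'time': 0.0, 'joints': array([-7.80406252e+01,  5.04084755e+00,  7.86264662e+01,  5.76034772e-04,
        9.64629704e+01, -5.90870286e+00]), 'joint_velocities': array([ 0.09072256,  0.00531514,  0.0281358 , -0.00932547,  0.04343521,
       -0.01489746]), 'joint_torque': array([ 1.73044577e-03, -3.51865304e+01, -3.13268816e+01, -2.61794520e-05,
        1.10235595e-02, -2.01866982e-06]), 'eef_pos': array([ 168.6340375 , -522.97824443,  230.10730374]), 'orientation': array([-96.16048177,  89.86971463, 101.70766009]), 'wrist_force': array([-0.30474644, -0.57028225,  0.25886609]), 'moment': array([ 0.03763636, -0.04722105, -0.01332597]), 'finger_gap': 85.10416412277378}
side {'mtx': array([[374.87647189,   0.        , 324.76660034],
       [  0.        , 374.87647189, 197.60434018],
       [  0.        ,   0.        ,   1.        ]]), 'R': array([[-0.97951072, -0.20026471,  0.02127903],
       [-0.09826883,  0.38304734, -0.91848678],
       [ 0.17578961, -0.90175871, -0.39487876]]), 't': array([507.34811965, 211.43914579, 868.47149017])}
red_washer [(array([481., 228.,  39.]), 0.56)
[... 609 characters left out ...]
1738, 1515.16095881])}
red_washer []
blue_washer [(array([478., 223.,  43.]), 0.16)]
black_washer [(array([424., 204.,  47.]), 0.55)]
rack [(array([480., 224.,  10.]), 0.56)]
chute [(array([ 490., -206.,   76.]), 0.84)]
wrist {'mtx': array([[283.35234435,   0.        , 319.54728893],
       [  0.        , 283.35234435, 196.21825188],
       [  0.        ,   0.        ,   1.        ]]), 'R': array([[ 3.06409057e-01, -9.51899865e-01,  3.70012417e-04],
       [-9.09956796e-01, -2.92793756e-01,  2.93684261e-01],
       [-2.79449671e-01, -9.03242129e-02, -9.55902410e-01]]), 't': array([-550.35063694,  -38.10075697,  378.63233285])}
red_washer []
blue_washer []
black_washer []
rack []
chute []
0.9
```

View pics/side0.png

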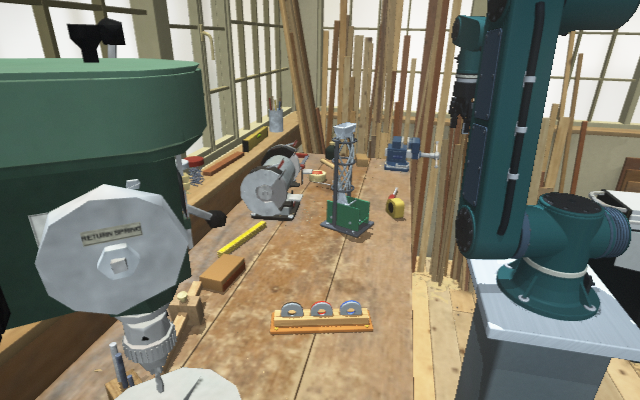

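View pics/top0.png

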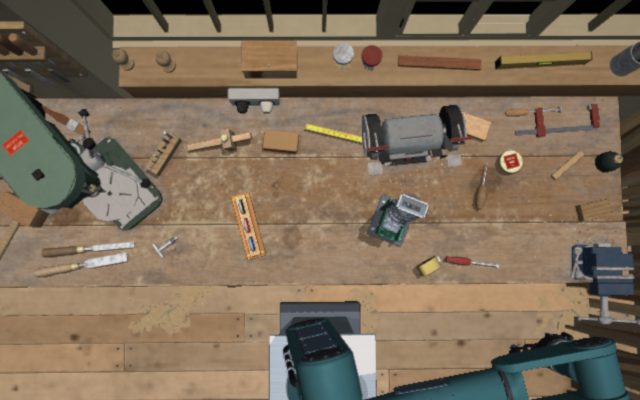

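```bash
python3 - <<'E'
import cv2,numpy as np
a=cv2.imread("pics/side0.png"); b=cv2.imread("pics/top0.png")
from cell import camera_info
def px(n,X):
    i=camera_info(n);c=i["R"]@np.array(X)+i["t"];u=i["mtx"]@c;return u[:2]/u[2]
o=[]
for n,im,X in [("side",a,(480,225,30)),("side",a,(490,-205,150)),("top",b,(480,225,30)),("top",b,(490,-205,150))]:
    u,v=px(n,X).astype(int); print(n,X,u,v)
    h,w=(70,95) if "side"==n else (55,75)
    x0,y0=max(0,u-w),max(0,v-h)
    c=im[y0:v+h,x0:u+w]; print("origin",x0,y0,c.shape)
    o.append(cv2.resize(c,(400,300),interpolation=cv2.INTER_CUBIC))
cv2.imwrite("pics/crop0.png",np.vstack([np.hstack(o[:2]),np.hstack(o[2:])]))
E
```

```text
side (480, 225, 30) 321 310
origin 226 240 (140, 190, 3)
side (490, -205, 150) 349 179
origin 254 109 (140, 190, 3)
top (480, 225, 30) 245 225
origin 170 170 (110, 150, 3)
top (490, -205, 150) 395 218
origin 320 163 (110, 150, 3)
```

View pics/crop0.png

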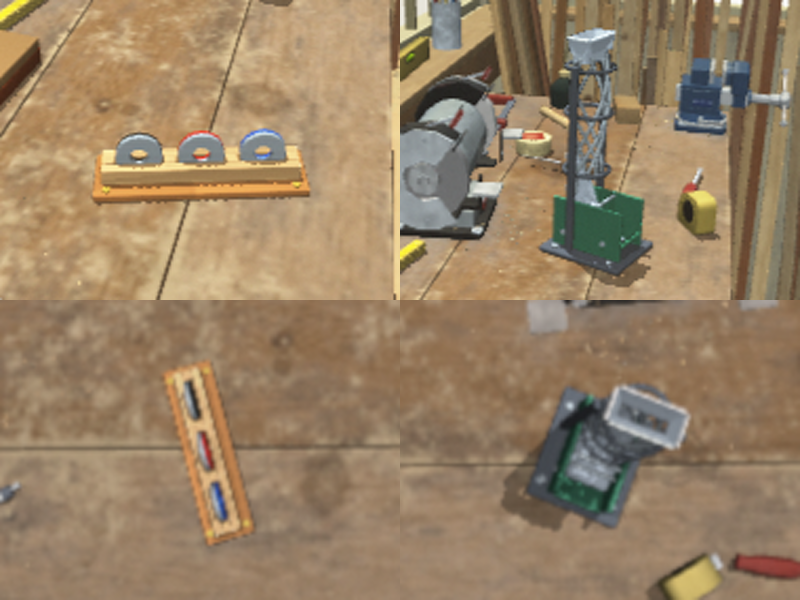

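Side picture: rack at about (320,318), red washer in the middle at (321,308), with steel faces towards the side camera. The chute is at (347,180). In the top picture the funnel is at about (412,206) and the catch at (388,228), so the catch opens towards the robot and left.

```bash
cat > h.py <<'E'
import numpy as np, cv2
from scipy.spatial.transform import Rotation as Ro
from cell import *
def Rt(o): return Ro.from_euler('xyz',o,degrees=True).as_matrix()
def px(X,i):
    c=(i["R"]@np.asarray(X,float).reshape(-1,3).T).T+i["t"];u=c@i["mtx"].T;return u[:,:2]/u[:,2:]
def cloud(d,i):
    v,u=np.mgrid[:d.shape[0],:d.shape[1]]
    K=i["mtx"]; c=np.stack([(u-K[0,2])/K[0,0]*d,(v-K[1,2])/K[1,1]*d,d],-1)
    return (c-i["t"])@i["R"]   # R^T(c-t)
def plane(u,v,z,i):
    r=i["R"].T@np.linalg.inv(i["mtx"])@np.array([u,v,1.]);C=-i["R"].T@i["t"];return C+r*(z-C[2])/r[2]
E
python3 - <<'E'
from h import *
s=sense(); R=Rt(s["orientation"]); print(np.round(R,3))
i=camera_info("wrist"); C=-i["R"].T@i["t"]
print("cam in tool",np.round(R.T@(C-s["eef_pos"]),1)); print("camaxes in tool (rows x,y,z)",np.round(i["R"]@R,3))
for n in ["top","side"]:
    d=np.load(f"pics/{n}0.npy"); i=camera_info(n); P=cloud(d,i); m=d>0
    q=P[m&(abs(P[...,0]-490)<120)&(abs(P[...,1]+205)<120)]
    f=q[(q[:,2]>296)&(q[:,2]<320)]; print(n,"rim",len(f),f.mean(0) if len(f) else 0)
    if len(f)>5: print(cv2.minAreaRect(f[:,:2].astype(np.float32)))
    for z0,z1 in [(3,14),(60,110)]:
        f=q[(q[:,2]>z0)&(q[:,2]<z1)]; print(z0,len(f),f.mean(0), cv2.minAreaRect(f[:,:2].astype(np.float32)))
    q=P[m&(abs(P[...,0]-480)<150)&(abs(P[...,1]-225)<80)]
    f=q[(q[:,2]>17)&(q[:,2]<70)]; print("rack",len(f),f.mean(0),cv2.minAreaRect(f[:,:2].astype(np.float32)))
    f=q[(q[:,2]>36)&(q[:,2]<70)]; print("wash",len(f),f.mean(0),cv2.minAreaRect(f[:,:2].astype(np.float32)))
E
```

```text
[[ 0.     0.307 -0.952]
 [-0.    -0.952 -0.307]
 [-1.     0.     0.   ]]
cam in tool [-142.     0.2  -74.6]
camaxes in tool (rows x,y,z) [[-0.     1.     0.   ]
 [-0.294 -0.     0.956]
 [ 0.956  0.     0.294]]
top rim 196 [ 514.10642297 -225.50889363  302.09714809]
((513.6968994140625, -222.91989135742188), (74.42063903808594, 38.53386688232422), 68.38928985595703)
3 1150 [ 482.25201417 -197.9479284     6.17085528] ((488.9845275878906, -205.2669219970703), (239.36082458496094, 238.41893005371094), 89.64720916748047)
60 216 [ 490.14417044 -209.23437756   77.66425252] ((495.6287536621094, -209.5720672607422), (80.43289184570312, 109.71453094482422), 68.981201171875)
rack 595 [480.68037203 220.30089993  28.2360435 ] ((482.0918273925781, 214.88983154296875), (185.25152587890625, 43.73980712890625), 15.41586685180664)
wash 123 [477.77274256 219.96862836  46.4662759 ] ((480.6781005859375, 221.0330352783203), (155.46868896484375, 9.005195617675781), 15.289108276367188)
side rim 122 [ 513.85904038 -216.79134783  300.88761387]
((512.5025634765625, -219.23472595214844), (75.65390014648438, 36.32077407836914), 67.85643768310547)
3 377 [ 482.43765729 -181.7486508     7.6564926 ] ((445.4188232421875, -211.34823608398438), (237.94140625, 115.15423583984375), 32.53425979614258)
60 551 [ 496.56138896 -205.83579426   76.06638263] ((491.7544250488281, -204.04034423828125), (91.32698822021484, 108.8858871459961), 61.6265983581543)
rack 1562 [480.10315724 229.45663489  29.67627114] ((480.20257568359375, 225.58221435546875), (185.18824768066406, 32.18818664550781), 15.112071990966797)
wash 438 [480.59227629 227.25107313  44.32508114] ((480.5059814453125, 225.31597900390625), (155.2298126220703, 11.56919002532959), 14.583971977233887)
```

Emit:
send_rows(plan=[0,0,0,-25,-10,-35,85,0,0,0,-25,-15,-40,85,0,0,0,-20,-20,-40,85,0,0,0,-20,-20,-40,85,0,0,0,-20,-20,-40,85,0,0,0,-15,-20,-42,85,0,0,0,-15,-20,-42,85,0,0,0,-15,-20,-42,85,0,0,0,-15,-20,-42,85,0,0,0,-10,-17,-42,85,0,0,0,0,0,-15,85,0,0,0,0,0,0,85])

```text
time: 2.1
eef_pos: [514.2, -220.5, 410.3]
orientation: [-33.0, 89.9, 165.1]
wrist_force: [-0.6, -0.7, -0.9]
finger_gap: 85.3
```

```bash
python3 - <<'E'
from h import *
s=sense(); i=camera_info("wrist"); p,d=grab_frame("wrist")
cv2.imwrite("pics/w1.png",p[:,:,::-1]); np.save("pics/w1.npy",d); np.save("pics/w1i.npy",i,allow_pickle=True)
print(s["eef_pos"],s["orientation"],s["joints"])
P=cloud(d,i); q=P[(d>0)&(abs(P[...,0]-513)<70)&(abs(P[...,1]+221)<70)]
for z0,z1 in [(297,315),(302,312)]:
    f=q[(q[:,2]>z0)&(q[:,2]<z1)]; print(len(f),f.mean(0),cv2.minAreaRect(f[:,:2].astype(np.float32)))
E
```

```text
[ 514.17197834 -220.5066125   410.31845596] [-32.96182797  89.93496468 165.0822973 ] [-2.90096909e+01  8.48719638e+00  5.43662907e+01 -1.78050681e-02
  1.17209590e+02  4.29380513e+01]
1353 [ 511.4049034  -221.7018068   302.16059443] ((512.8233642578125, -222.0517578125), (73.83454895019531, 37.843021392822266), 68.22737884521484)
844 [ 513.14320112 -221.14187168  303.70967004] ((512.8981323242188, -221.97689819335938), (73.7952880859375, 37.69232177734375), 67.94966888427734)
```

View pics/w1.png

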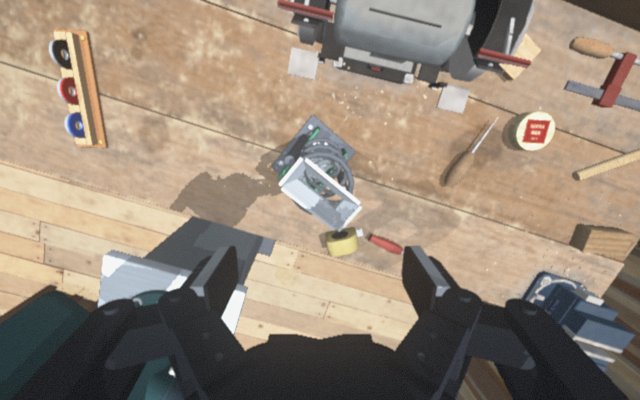

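The wrist picture shows the funnel at (320,193) with depth reading a 74 x 38 mm rim at z≈304, centre (513,-222), long side at 68°. The rack is at the left, (80,90), with the coloured faces towards the chute side. Next, the view over the rack.

Emit:
send_rows(plan=[0,0,0,0,-36,-9,85,0,0,0,0,-36,-9,85,0,0,0,26,-36,-9,85,0,0,0,26,-36,-9,85,0,0,0,26,-36,-9,85,0,0,0,26,-36,-9,85,0,0,0,26,-36,-9,85,0,0,0,26,-36,-9,85,0,0,0,26,-36,-9,85,0,0,0,26,-36,-8,85,0,0,0,26,-36,-8,85,0.047,0,0,26,-36,-8,85])

```text
time: 3.35
eef_pos: [479.6, 221.0, 150.1]
orientation: [77.2, 89.9, -87.9]
wrist_force: [1.3, 0.1, -0.2]
finger_gap: 84.8
```

Emit:
send_rows(plan=[0,0,0,0,0,0,85])

```text
time: 3.45
eef_pos: [476.4, 222.6, 146.1]
orientation: [-2.7, 89.4, -167.4]
wrist_force: [0.5, -1.3, -0.6]
finger_gap: 85.1
```

```bash
python3 - <<'E'
from h import *
s=sense(); i=camera_info("wrist"); p,d=grab_frame("wrist")
cv2.imwrite("pics/w2.png",p[:,:,::-1]); np.save("pics/w2.npy",d); np.save("pics/w2i.npy",i,allow_pickle=True)
print(s["time"],s["eef_pos"],s["orientation"],s["joints"]); print(np.round(Rt(s["orientation"]),3))
P=cloud(d,i); ok=(d>0)&(abs(P[...,0]-480)<130)&(abs(P[...,1]-225)<60)
for z0,z1 in [(20,60),(33,60)]:
    f=P[ok&(P[...,2]>z0)&(P[...,2]<z1)]; print(len(f),f.mean(0),f.max(0),cv2.minAreaRect(f[:,:2].astype(np.float32)))
for t in ["red_washer","blue_washer","black_washer"]:
    r=search_frame("wrist",t); print(t,[(np.round(q["xyz"],1),round(q["confidence"],2)) for q in r])
    for q in trace("wrist",t)[:1]:
        m=q["region"]&(d>0)&(P[...,2]>30); f=P[m]; print(len(f),f.mean(0),f.max(0),cv2.minAreaRect(f[:,:2].astype(np.float32)))
E
```

```text
3.45 [476.4327537  222.56666864 146.05779437] [  -2.68679841   89.4353039  -167.40303675] [1.88227417e+01 4.19397006e+00 8.91353223e+01 6.13099398e-02
 8.72320751e+01 9.35357194e+01]
[[-0.01   0.264 -0.965]
 [-0.002 -0.965 -0.264]
 [-1.    -0.     0.01 ]]
5557 [490.67579995 225.92498909  28.46850572] [572.72170774 261.28371124  52.770909  ] ((480.2138366699219, 223.14193725585938), (184.41476440429688, 30.068819046020508), 15.1796293258667)
1199 [489.67630443 225.6626489   46.86139548] [557.07960853 246.95889234  52.770909  ] ((482.1877136230469, 223.637939453125), (153.37875366210938, 7.668510913848877), 15.39303970336914)
red_washer [(array([485.2, 223.7,  50.7]), 0.84)]
396 [484.36339173 224.08116488  46.75178031] [501.1752592  231.86701716  52.40188037] ((481.0068359375, 223.14801025390625), (40.707359313964844, 7.26059627532959), 15.236017227172852)
blue_washer [(array([436.5, 208.1,  46.8]), 0.81)]
351 [431.1859815  209.81044357  45.83997364] [445.96701067 216.94508279  52.25490657] ((426.9410705566406, 208.42727661132812), (38.77400588989258, 7.663614273071289), 15.383016586303711)
black_washer [(array([539.8, 239.7,  48.2]), 0.86)]
469 [537.13931481 238.63091178  46.98822235] [557.07960853 246.95889234  52.770909  ] ((536.2603759765625, 238.5944366455078), (42.96953582763672, 7.535439968109131), 15.432985305786133)
```

View pics/w2.png

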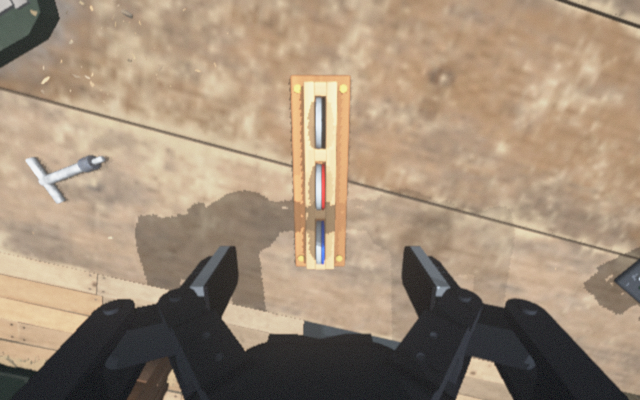

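The wrist picture shows the rack upright at (320,170), red washer in the middle at (320,187), red face right (tool +y). The measured centre is about (481,223.4), top 52 mm, axis at 15.2° to the tool as expected.

```bash
python3 - <<'E'
from h import *
for k in range(1):
    s=sense(); R=Rt(s["orientation"]); print(s["time"],s["eef_pos"],s["joint_velocities"].round(2),np.round(R,3)); print(R.T@(np.array([481,223.4,60])-s["eef_pos"]))
E
```

```text
3.8 [481.09798475 220.63173739 152.72249604] [ 0.46  0.32  0.17  0.24 -0.01  0.2 ] [[ 0.003  0.259 -0.966]
 [ 0.    -0.966 -0.259]
 [-1.     0.    -0.003]]
[92.72295972 -2.72705127 -0.38740716]
```

```bash
python3 - <<'E'
from h import *
s=sense(); i=camera_info("wrist"); p,d=grab_frame("wrist")
P=cloud(d,i)
for t in ["red_washer","rack"]:
    for q in trace("wrist",t)[:1]:
        for zz in (30,44):
            m=q["region"]&(d>0)&(P[...,2]>(zz if t[0:2]=="re" else 18)); f=P[m]; r=cv2.minAreaRect(f[:,:2].astype(np.float32)); print(t,len(f),f.mean(0),f.max(0),r)
s=sense(); R=Rt(s["orientation"]); print(s["time"],s["eef_pos"],R.T@(np.array([481,223.4,27])-s["eef_pos"]))
E
```

```text
red_washer 380 [484.5272717  224.43983079  46.65610334] [501.64280739 231.74186259  52.50082367] ((481.3660888671875, 223.77182006835938), (40.512691497802734, 7.378180503845215), 15.022494316101074)
red_washer 298 [481.80060384 223.71988522  48.8210035 ] [496.98556377 230.68358606  52.50082367] ((480.5269775390625, 223.529296875), (33.68535614013672, 7.311000823974609), 15.04665756225586)
rack 4328 [489.45889716 225.55160066  24.43979551] [573.05301023 261.07729871  52.47709573] ((480.1660461425781, 223.1010284423828), (185.4838409423828, 30.00416374206543), 15.20218563079834)
rack 4328 [489.45889716 225.55160066  24.43979551] [573.05301023 261.07729871  52.47709573] ((480.1660461425781, 223.1010284423828), (185.4838409423828, 30.00416374206543), 15.20218563079834)
3.95 [480.60616452 221.26903003 152.09358834] [125.09463387  -1.96608932  -0.75435733]
```

Emit:
send_rows(plan=[0,0,0,40,-2.3,-0.5,85,0,0,0,40,0,0,85,0,0,0,25,0,0,60,0,0,0,13,0,0,40,0,0,0,6,0,0,40,0,0,0,0,0,0,40,0,0,0,0,0,0,40], squeeze=40)

```text
time: 4.65
eef_pos: [481.3, 224.7, 29.0]
orientation: [-178.1, 89.8, 17.1]
wrist_force: [-0.3, 0.7, 0.1]
finger_gap: 40.0
```

```bash
python3 - <<'E'
from h import *
s=sense(); p,d=grab_frame("wrist"); cv2.imwrite("pics/w3.png",p[:,:,::-1])
for k in range(2):
    s=sense(); R=Rt(s["orientation"]); print(s["time"],s["eef_pos"],s["wrist_force"],s["finger_gap"],R.T@(np.array([481,223.4,27])-s["eef_pos"]))
    grab_frame("wrist")
E
```

```text
4.7 [481.36459958 224.72704802  29.18334129] [ 0.67307683 -0.16977751 -0.74819308] 40.16393942921523 [2.18060356 1.1857768  0.70701484]
4.75 [481.28940636 224.72065802  29.14059442] [ 0.3319695  -0.14791802  0.31369789] 40.17532162214173 [2.13822072 1.19911159 0.63259914]
```

View pics/w3.png

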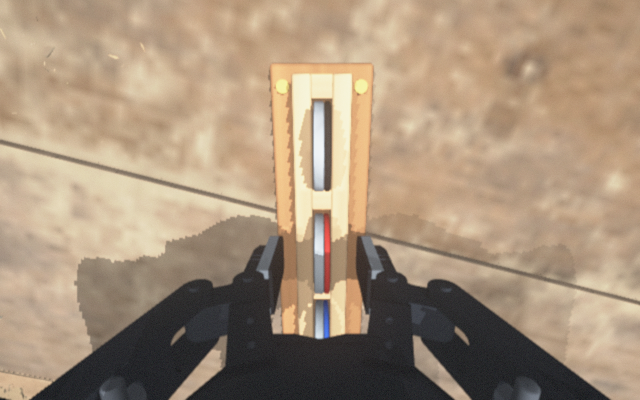

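Emit:
send_rows(plan=[0,0,0,1.5,1.2,0,40,0,0,0,0,0,0,20,0,0,0,0,0,0,12,0,0,0,0,0,0,4,0,0,0,0,0,0,4,0,0,0,0,0,0,4,0,0,0,0,0,0,4], squeeze=40)

```text
time: 5.5
eef_pos: [480.4, 223.1, 25.9]
orientation: [124.2, 90.0, -40.6]
wrist_force: [-0.3, -0.5, 1.4]
finger_gap: 7.0
```

Emit:
send_rows(plan=[0,0,0,0,0,0,4,0,0,0,-8,0,0,4,0,0,0,-15,0,0,4,0,0,0,-25,0,0,4,0,0,0,-25,0,0,4,0,0,0,0,0,0,4,0,0,0,0,0,0,4], squeeze=60)

```text
time: 6.2
eef_pos: [480.4, 223.3, 99.1]
orientation: [-172.4, 89.9, 22.7]
wrist_force: [0.1, 1.1, -1.5]
finger_gap: 7.1
```

```bash
python3 - <<'E'
from h import *
s=sense(); p,d=grab_frame("wrist"); cv2.imwrite("pics/w4.png",p[:,:,::-1])
q,d2=grab_frame("side"); cv2.imwrite("pics/s4.png",cv2.resize(q[240:360,240:420,::-1],(720,480),interpolation=cv2.INTER_CUBIC))
s=sense(); print(s["time"],s["eef_pos"],s["finger_gap"],s["joints"])
E
```

```text
6.3 [479.19998836 222.85021983  97.1778371 ] 6.871807092481905 [1.87915050e+01 6.17217934e+00 9.27528689e+01 1.63920936e-03
 8.12438963e+01 9.36169466e+01]
```

View pics/w4.png

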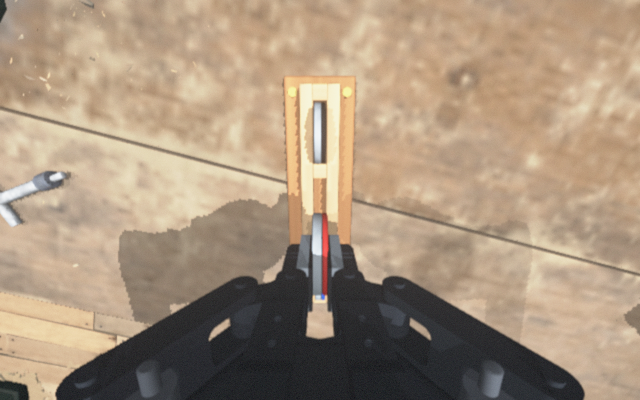

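View pics/s4.png

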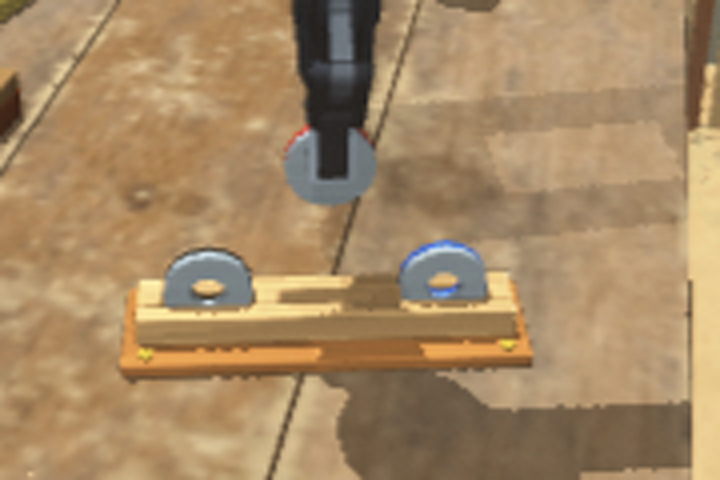

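The grasp is good: both pictures show the red washer between the fingers (red face right in the wrist view), with black and blue still standing in the rack. Now the move to above the chute.

Emit:
send_rows(plan=[0,0,0,-33,36,7,4,0,0,0,-33,36,7,4,0,0,0,-33,36,7,4,0,0,0,-33,36,7,4,0,0,0,-33,36,7,4,0,0,0,-33,36,7,4,0,0,0,-33,36,7,4,0,0,0,-33,36,7,4,0,0,0,-3,37,7,4,0,0,0,-3,37,7,4,0,0,0,-3,37,7,4,0,0,0,-3,37,7,4])

```text
time: 7.5
eef_pos: [513.1, -221.1, 372.8]
orientation: [-46.5, 89.8, 148.7]
wrist_force: [-0.1, 0.1, -0.8]
finger_gap: 6.6
```

Emit:
send_rows(plan=[-0.132,0,0,0,0,0,4,-0.132,0,0,0,0,0,4,-0.132,0,0,0,0,0,4,-0.132,0,0,0,0,0,4,-0.132,0,0,0,0,0,4,-0.132,0,0,0,0,0,4,-0.132,0,0,0,0,0,4,0,0,0,0,0,0,4,0,0,0,0,0,0,4,0,0,0,0,0,0,4])

```text
time: 8.5
eef_pos: [513.3, -219.6, 374.0]
orientation: [-93.3, 89.9, 154.7]
wrist_force: [0.3, 0.4, -1.4]
finger_gap: 6.9
```

```bash
python3 - <<'E'
from h import *
s=sense(); R=Rt(s["orientation"]);print(s["time"],s["eef_pos"],s["finger_gap"],np.degrees(np.arctan2(R[1,1],R[0,1])),R[2].round(3))
print(R.T@(np.array([512.9,-222,309])-s["eef_pos"]))
i=camera_info("wrist"); p,d=grab_frame("wrist"); cv2.imwrite("pics/w5.png",p[:,:,::-1]); np.save("pics/w5.npy",d)
P=cloud(d,i);q=P[(d>0)&(abs(P[...,0]-513)<60)&(abs(P[...,1]+222)<60)]
f=q[(q[:,2]>297)&(q[:,2]<309)]; print(len(f),f.mean(0),cv2.minAreaRect(f[:,:2].astype(np.float32)))
q,d2=grab_frame("side"); np.save("pics/s5.npy",d2);cv2.imwrite("pics/s5.png",cv2.resize(q[60:200,270:430,::-1],(640,560),interpolation=cv2.INTER_CUBIC))
i=camera_info("side")
r=trace("side","red_washer"); print([k["confidence"] for k in r])
if r:
    m=r[0]["region"]&(d2>0); f=cloud(d2,i)[m]; print(len(f),f.mean(0),f.min(0),f.max(0))
s=sense(); R=Rt(s["orientation"]);print(s["time"],s["eef_pos"],s["finger_gap"],np.degrees(np.arctan2(R[1,1],R[0,1])))
E
```

```text
8.5 [ 513.25912606 -219.63395751  374.01889751] 6.886090439030433 -21.992797084482387 [-1.    -0.001 -0.   ]
[65.01790342  0.64134482  2.33346824]
1322 [ 517.07486316 -212.94380455  302.29577903] ((514.4390869140625, -218.67221069335938), (66.01850891113281, 37.5599250793457), 67.95784759521484)
[0.43]
92 [ 517.37420023 -219.47552085  372.30479875] [  504.846692   -1308.96293832   186.14951289] [ 696.88352955 -196.4900118   395.44552328]
8.65 [ 513.27127329 -219.62011844  374.6370105 ] 6.718079993686127 -21.932935526441682
```

View pics/w5.png

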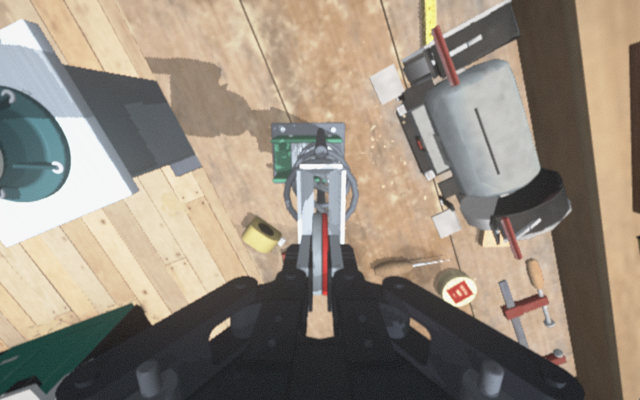

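View pics/s5.png

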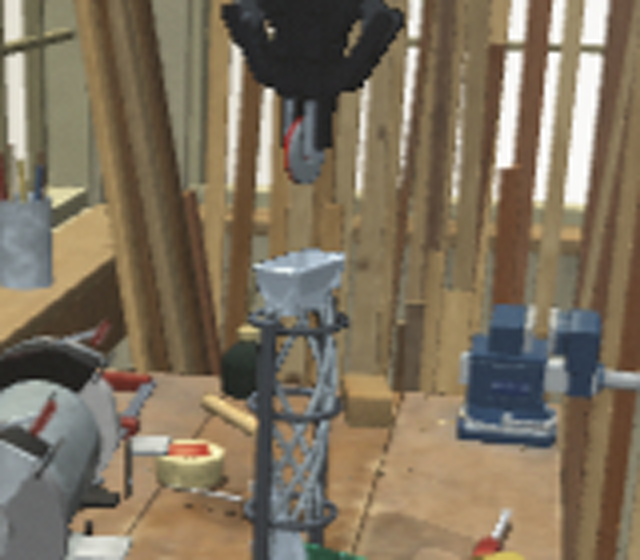

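```bash
python3 - <<'E'
from h import *
i=camera_info("side"); d=np.load("pics/s5.npy"); P=cloud(d,i)
m=(d>0)&(abs(P[...,0]-513)<40)&(abs(P[...,1]+220)<40)&(P[...,2]>340)&(P[...,2]<374)
f=P[m]
for z in range(344,374,3):
    g=f[(f[:,2]>=z)&(f[:,2]<z+3)]
    if len(g): print(z,len(g),g.mean(0).round(1),"chute-y",np.percentile((g-[513,-221,0])@[.372,.928,0],[0,50,100]).round(1))
i["t"]; print(px([[513,-220,374],[513,-220,354.5],[513,-220,305]],i))
E
```

```text
356 6 [ 512.5 -214.7  358.2] chute-y [-8.9  9.  12.3]
359 7 [ 513.3 -212.5  361.1] chute-y [-7.8  8.2 17.8]
362 9 [ 511.9 -213.9  363.8] chute-y [-11.3   7.1  19.9]
365 10 [ 513.3 -211.8  366.9] chute-y [-12.4   9.9  22.4]
368 11 [ 512.8 -214.1  369.6] chute-y [-15.4   5.6  23.6]
371 6 [ 515.6 -207.3  372.3] chute-y [-12.4  19.3  22.8]
[[345.89037963  98.5300515 ]
 [345.5775077  105.881783  ]
 [344.80416994 124.05334502]]
```

Emit:
send_rows(plan=[0,0,0,20,0.6,2.3,4,0,0,0,15,0,0,4,0,0,0,8,0,0,4,0,0,0,0,0,0,4,0,0,0,0,0,0,4])

```text
time: 9.15
eef_pos: [513.1, -222.0, 332.4]
orientation: [78.0, 90.0, -33.9]
wrist_force: [0.3, 0.3, -0.7]
finger_gap: 6.9
```

```bash
python3 - <<'E'
from h import *
p,d=grab_frame("wrist"); cv2.imwrite("pics/w6.png",p[:,:,::-1])
q,d2=grab_frame("side"); np.save("pics/s6.npy",d2);cv2.imwrite("pics/s6.png",cv2.resize(q[90:150,310:380,::-1],(700,600),interpolation=cv2.INTER_CUBIC))
s=sense(); R=Rt(s["orientation"]);print(s["time"],s["eef_pos"],s["finger_gap"],np.degrees(np.arctan2(R[1,1],R[0,1])),s["wrist_force"])
print(R.T@(np.array([512.9,-222,309])-s["eef_pos"]))
E
```

```text
9.25 [ 513.26357598 -222.09924292  333.06695474] 6.959174341601678 -21.888567264754613 [ 0.28236093 -0.50175633 -0.71186616]
[24.0661163  -0.42562674  0.03514509]
```

View pics/w6.png

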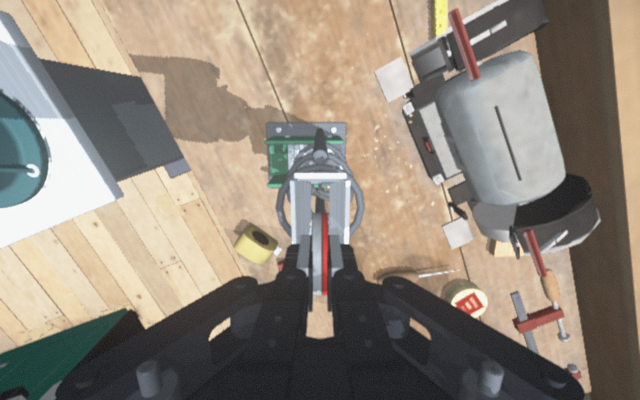

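View pics/s6.png

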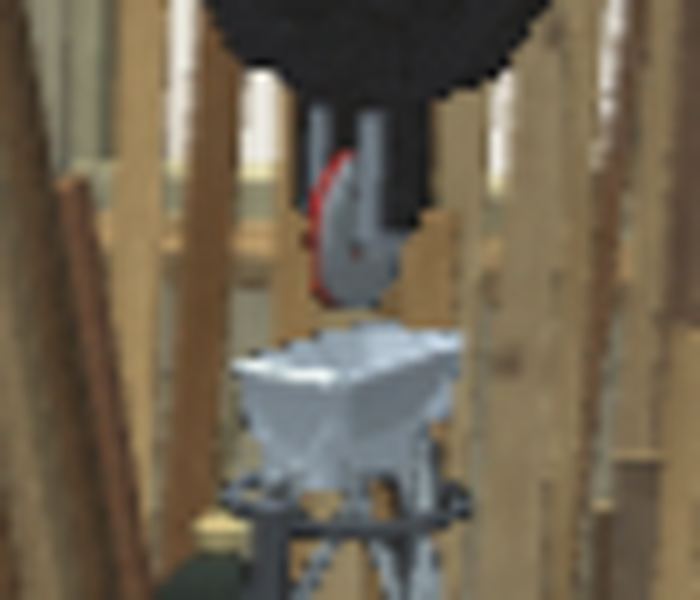

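Side picture: the washer hangs over the funnel with red away from the catch. The wrist view has the washer at u≈320, on the funnel's middle, and the catch at the left (295,160), opposite the red face. Going in.

Emit:
send_rows(plan=[0,0,0,10,-0.4,0.7,4,0,0,0,8,0,0,4,0,0,0,5.5,0,0,4,0,0,0,0,0,0,4,0,0,0,0,0,0,4,0,0,0,0,0,0,4])

```text
time: 9.85
eef_pos: [512.5, -222.5, 308.6]
orientation: [75.5, 90.0, -36.4]
wrist_force: [0.0, -0.5, -1.1]
finger_gap: 6.9
```

```bash
python3 - <<'E'
from h import *
q,d2=grab_frame("side"); cv2.imwrite("pics/s7.png",cv2.resize(q[90:150,310:380,::-1],(700,600),interpolation=cv2.INTER_CUBIC))
s=sense(); R=Rt(s["orientation"]);print(s["time"],s["eef_pos"],s["finger_gap"],np.degrees(np.arctan2(R[1,1],R[0,1])),s["wrist_force"])
print(R.T@(np.array([512.9,-222,309])-s["eef_pos"]))
E
```

```text
9.9 [ 512.48364977 -222.55612178  308.79472152] 6.928995661022032 -21.888466294491376 [-0.5929925  -0.27597565 -1.07849153]
[-0.20523327  0.17919942 -0.67121164]
```

View pics/s7.png

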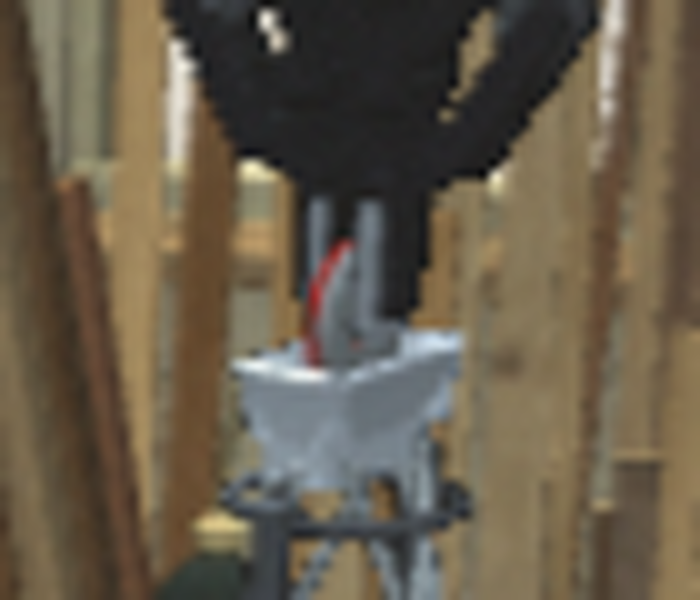

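The picture shows the washer's lower edge inside the funnel and the fingertips just above the rim. Letting go now.

Emit:
send_rows(plan=[0,0,0,0,0,0,30,0,0,0,0,0,0,50,0,0,0,0,0,0,60,0,0,0,-10,0,0,60,0,0,0,-30,0,0,60,0,0,0,-40,0,0,60,0,0,0,-20,0,0,60,0,0,0,0,0,0,60,0,0,0,0,0,0,60,0,0,0,0,0,0,60,0,0,0,0,0,0,60,0,0,0,0,0,0,60])

```text
time: 11.1
eef_pos: [512.1, -222.4, 406.9]
orientation: [-96.5, 89.8, 151.6]
wrist_force: [0.1, 0.3, -0.0]
finger_gap: 59.9
```

```bash
cat > chk.py <<'E'
from h import *
import sys
k=sys.argv[1]
o=[]
mo=np.array([512.9,-222,0]);cx=np.array([.928,-.373,0]);ca=mo-41*cx+[0,0,30]; print("catch",ca)
for n in ["side","top","wrist"]:
    i=camera_info(n); q,d=grab_frame(n); q=q.copy()
    u,v=px(ca,i)[0].astype(int); print(n,u,v)
    if n=="wrist": cv2.imwrite(f"pics/wc{k}.png",q[:,:,::-1])
    else:
        h,w=(90,60) if n=="side" else (60,40)
        v0=v-h if n=="top" else v-int(1.6*h); v0=max(v0,0)
        o.append(cv2.resize(q[v0:v0+2*h,u-w:u+w,::-1],(390,585),interpolation=cv2.INTER_CUBIC))
    P=cloud(d,i)
    r=search_frame(n,"red_washer"); print([(np.round(a["xyz"]),round(a["confidence"],2)) for a in r])
    for b in ["blue_washer","black_washer"]: print(b,[(np.round(a["xyz"]),round(a["confidence"],2)) for a in search_frame(n,b)[:1]])
    for t in trace(n,"red_washer")[:1]:
        m=t["region"]&(d>0); f=P[m]; print("trace",t["confidence"],m.sum(),np.median(f,0),np.mean(q[t["region"]],0))
cv2.imwrite(f"pics/c{k}.png",np.hstack(o)); print(sense()["time"],sense()["eef_pos"])
E
python3 chk.py 1
```

```text
catch [ 474.852 -206.707   30.   ]
side 352 216
[]
blue_washer [(array([429., 213.,  37.]), 0.55)]
black_washer [(array([534., 240.,  38.]), 0.52)]
top 389 225
[]
blue_washer [(array([421., 203.,  44.]), 0.46)]
black_washer [(array([533., 237.,  47.]), 0.58)]
wrist 297 151
[(array([ 472., -196.,   26.]), 0.7)]
blue_washer []
black_washer []
trace 0.59 116 [ 467.3569851  -199.26998739   24.72049336] [173.54700855  82.04273504  78.1025641 ]
11.85 [ 512.34233828 -222.49010852  408.35822049]
```

View pics/c1.png

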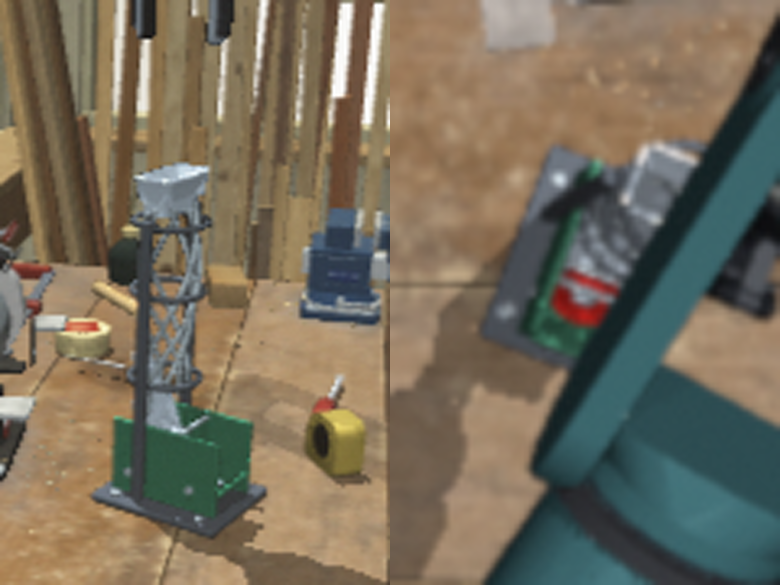

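View pics/wc1.png

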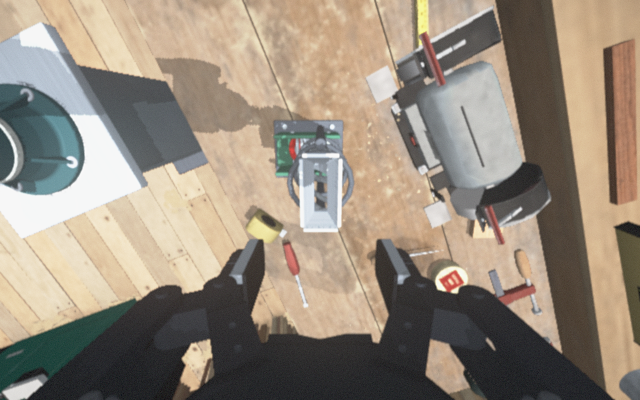

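The catch shows the washer red face up: in the top crop at (590,295), essentially at the catch point, with a guard bar across it. I'll move the arm out of the top camera's way and confirm that it is at rest.

Emit:
send_rows(plan=[0,0,0,0,0,40,60,0,0,0,0,0,40,60,0,0,0,0,0,40,60,0,0,0,0,0,40,60,0,0,0,0,0,40,60,0,0,0,0,0,40,60,0,0,0,0,0,20,60,0,0,0,0,0,0,60,0,0,0,0,0,0,60])

```text
time: 12.75
eef_pos: [415.7, -463.4, 408.1]
orientation: [-165.5, 89.9, 82.7]
wrist_force: [-0.5, 0.8, 1.5]
finger_gap: 60.0
```

```bash
python3 chk.py 2
```

```text
catch [ 474.852 -206.707   30.   ]
side 352 216
[(array([428., 215.,  40.]), 0.67), (array([ 507., -195.,   80.]), 0.45)]
blue_washer [(array([423., 214.,  39.]), 0.83)]
black_washer [(array([537., 240.,  38.]), 0.61)]
top 389 225
[(array([532., 236.,  47.]), 0.66), (array([ 473., -200.,   26.]), 0.48), (array([421., 204.,  49.]), 0.19)]
blue_washer [(array([423., 205.,  47.]), 0.61)]
black_washer [(array([533., 233.,  47.]), 0.39)]
trace 0.58 59 [ 474.83326523 -200.30805624   29.09876058] [135.10169492  56.18644068  55.93220339]
wrist 293 -15
[]
blue_washer []
black_washer []
13.5 [ 415.39748214 -463.78208897  408.29843338]
```

View pics/c2.png

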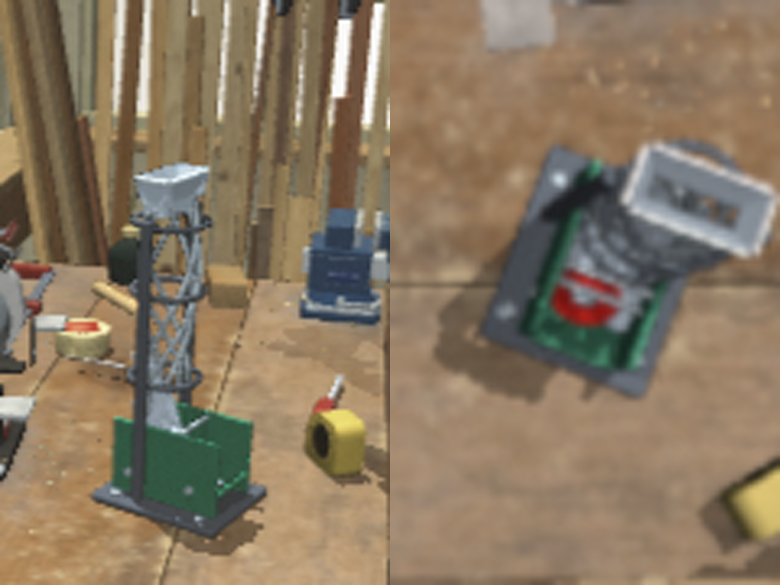

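View pics/wc2.png

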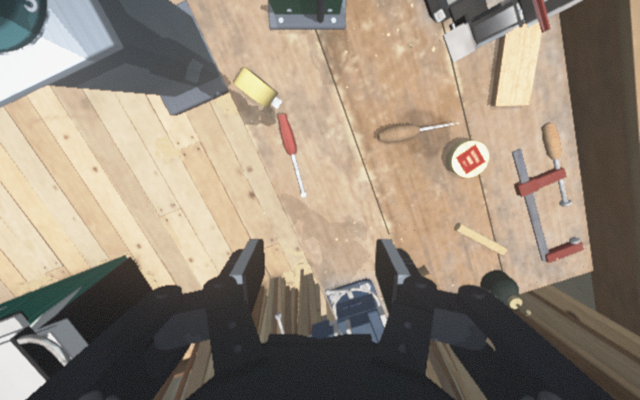

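The washer has not moved between the two top pictures, the red face shows, and blue and black are in place. Handing in.

```bash
python3 -c "
from cell import *
print(sense()['time']); print(sign_off())"
```

```text
13.5
the job is handed in; nothing more can be done
None
```

The red washer is in the catch with its red face up, and I handed the job in at 13.5 s. `sign_off` gives no verdict, so this rests on my own last checks.

- **What I did:** I took the red washer from the rack's middle pocket and lifted it clear. I turned it about 53° so the red face looked away from the catch side, and let it go centred over the funnel. By the arm's readings, its lower edge was about 15 mm below the rim. The arm then backed away.
- **Red washer:** in two top pictures about 1.7 s apart, one before and one after the arm moved off, it lay at the same spot with red showing. The visible red surface was at about (475, -200, 29) mm, roughly 7 mm from the catch point I worked out at (475, -207, 30).
- **Blue and black washers:** they were found at their starting places to within the networks' few mm of error.
- **Gripper:** empty and clear of everything, with wrist force near zero.
- **Checks that disagreed:** the network's top-scoring "red_washer" finds at the end were wrong. They matched the black washer in the top view and the blue washer in the side view. The side camera cannot see into the catch, so I relied on the top pictures, plus one wrist-camera view before the arm moved off.
- **Not checked:** I did not measure the washer's tilt. "Red face up" is from the pictures.

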